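# Pop the label cassette and catch it

### The job

The label printer at the side of the shop scale is due for a new roll. Press the green release button with one finger and have the other finger waiting in front of the blue cassette, so that the cassette springs out against that finger and stops two to four centimetres out instead of running away along its rails; keep the button down until the cassette has come to rest, then let go and leave the cassette standing like that, with the fingers clear. Do not pinch, pull or lift anything, and leave the garlic, the jar and the spare label roll where they are.

Things in the scene. Friction and masses are not known exactly. Their poses are not given: they have to be found in the camera images.
- scale: White counter label scale, fixed. Origin on the counter under the middle of the cassette's shut front; x level into the machine (cassette comes out along -x), y left, z up. Printer housing y -54 to 54 mm, roof 118 mm high; right of it a shoulder to y -102 mm, 78 mm high, with the button. Left: keyboard and steel platter, top at 122 mm; customer display at the back, 193 mm high.
- cassette (a joint): How far the blue cassette is out of the housing, m: 0 shut and latched, 0.14 end of rails. Unlatched, a spring throws it out over the first 12 mm, then it coasts (0.3 to 0.4 m/s, 0.3 to 0.6 kg, drag about 0.4 N): uncaught it runs 80 mm or more in under half a second; stopped, it stays where it is.
- release (a joint): How far the release button is pressed, m: 0 up, 0.008 fully down. The latch lets go when it is 5 mm down. It springs back; about 1.5 N starts it, 5 N (plus up to 1 N of latch drag) holds it fully down.
- cassette_front (a point): Centre of the cassette's blue front face, 60 mm above the counter; moves with it. The face is flat, upright, 92 mm wide (scale y -46 to 46 mm), from 10 to 118 mm above the counter; shut, it is flush with the housing's front. The front panel is 14 mm thick; its back, bare once it is out, is not to be gripped or pulled.
- release_top (a point): Centre of the top of the round green release button, 26 mm across, pressed straight down: 90 mm above the counter when up, 82 mm fully down. In the scale's frame at x 20, y -77 mm: 20 mm behind the shut front face, 31 mm right of that face's edge, 23 mm from the housing's wall.
- garlic_a: Garlic bulb, 54 mm across, 60 mm tall, loose on the weighing platter; origin under its centre. Leave it alone.
- garlic_b: A second such garlic bulb on the platter. Leave it alone.
- spare_roll: Spare white label roll standing on end on the counter in front of the cassette, 68 mm across, 58 mm tall, hole 25 mm; origin under its centre, 125 to 170 mm in front of the shut cassette. Leave it alone.
- jar: Jar with red lid, 62 mm across, 90 mm tall, on the counter to the right of the printer; origin under its centre. Leave it alone.

How it is judged:
On the way, in this order (a step that is already met when the one before it is completed fails the run):
1. the button is pressed and the cassette springs out of its latch (value of joint each of release, cassette above 0.004 m).
2. the cassette has been stopped 12 to 55 mm out and stands still while the button is still held down (value of joint release above 0.003 m and value of joint cassette between 0.012 and 0.055 m and velocity of joint cassette between -0.01 and 0.01 m/s), for 0.2 s.
At the end, for the whole second after the job is handed in: The cassette stands still 12 to 55 mm out of the housing, the release button is up again, and garlic, spare roll and jar are within 20 mm of where they stood (value of joint cassette between 0.012 and 0.055 m and velocity of joint cassette between -0.01 and 0.01 m/s and value of joint release below 0.0015 m and distance of each of garlic_a, garlic_b, spare_roll, jar from where it was at the start of the episode below 0.02 m); the robot touches nothing.
It fails at once if the cassette runs out more than 60 mm (value of joint cassette above 0.06 m).
It fails at once if the cassette's front panel is gripped or pulled by its back (over 3 N) (contact force between the fingers and cassette_c4 above 3 N).
It fails at once if garlic, spare roll or jar is moved or lifted by more than 20 mm (distance of any of garlic_a, garlic_b, spare_roll, jar from where it was at the start of the episode above 0.02 m).
It fails at once if garlic, spare roll or jar is pinched (over 5 N) (contact force between the fingers and garlic_a above 5 N or contact force between the fingers and garlic_b above 5 N or contact force between the fingers and spare_roll above 5 N or contact force between the fingers and jar above 5 N).
It also fails if it takes over 32 s, if anything falls off the work surface, if the arm or the gripper's body presses on something with over 40 N, if the wrist force passes 120 N, or if a joint passes its speed limit or range.

### The arm

A 6-joint arm with a two-finger parallel gripper is mounted at the origin on the work surface. World frame = base frame: x ahead of the robot, y to its left, z up, the work surface at z = 0. Lengths are in m, angles in rad, forces in N, time in s.
With the tool pointing down it reaches from about 0.4 to 0.925 m from the base axis. Payload 3.4 kg.
Tool frame: the origin (TCP) lies on the mounting face of the last link; the fingertips stand 173 mm ahead of it and the grasp point (between the pads) lies 155 mm ahead of it; z points along the fingers, y is the direction in which the jaws open and shut (so a half turn about z gives the same grasp; the last joint's range is limited). The gripper opens to 85 mm and grips with 20 to 120 N. Pads are 22 mm wide; open, the fingers measure 114 mm over their backs; the gripper's body (76 mm by 85 mm) begins 54 mm behind the grasp point. The pads swing forward as they close: fully open they stand 13 mm farther back than shut.
Start: joints at [-1.26, 0.307, 1.506, -0, 1.328, -0.073], TCP at [0.216, -0.533, 0.405] pointing down, gripper open.
Joint ranges: [-3.12, 3.12], [-1.05, 2.28], [0.14, 2.33], [-1.42, 4.57], [0.1, 2.73], [-2.68, 2.68]. Speed limits (rad/s): [2.57, 2.57, 3.14, 3.14, 3.14, 3.14].

### API

Orientations are given as a 3x3 rotation matrix whose columns are the frame's x, y, z axes.
In Python, from bench import env gives the robot as it stands.
- The arm moves only by the tool step_arm, never from a script. Its argument "plan" is a list of rows, each an object with "gripper": the finger opening in mm, from 0 to 85.4; "delta_pos": the shift along the tool's x, y, z in mm, a list of three; "twist": the turn about the tool's z in degrees. A call has 1 to 8 rows; each row shifts and turns the commanded pose from where the row before left it, along the tool's axes as they then stand; what a row does not reach is not made up. A row lasts 1/10 s, in which the tool goes at most 50 mm and 8.59 degrees, less where a joint would pass 70% of its speed; a pose out of reach is approached as far as the arm can. A call with a gripper value outside its range is refused whole. The fingers move at their own pace and stop on an object; "squeeze" is the grip in N (left out, the last holds). Time passes only in rows, so rows that do not move let the fingers close. It gives the time, the measured TCP pose, the force and the opening at its end, in the units of the state.
- env.observe(): the state, without advancing time (a new reading comes with each control period).
- env.snapshot(name): name is "scene" or "side" or "wrist"; returns the picture (400x640x3 uint8, red, green, blue); there is no depth.
- env.camera_info(name): a dict with "K" (3x3 intrinsics, pixels), "T" (4x4, takes a point from camera to world coordinates); the wrist camera has in their place "hand_eye" (4x4, takes a point from camera to tool coordinates, whose origin is the TCP and whose axes are the flange's). Camera axes: x right, y down, z forward; pixel columns grow to the right and rows downward; lengths in m; the calibration is good to about 2 mm. A picture is of the moment at which its call begins: read the wrist's pose just before it. camera_info takes no time and is no camera call.
- env.close_job(): hands the job in, once; it reports no verdict.
The state is a dict: "time_s": time; "joint_positions": joint angles; "joint_vel": joint speeds; "joint_efforts": joint torques, N m; "tcp_pos": TCP position; "eef_rot": TCP orientation; "contact_force": force on the tool from outside, world axes, zero at the start; "torque": the same for the moment, N m; "width": finger opening in m.
Only numpy, scipy, OpenCV 4.12 (cv2) and the standard library are available. Lean on these libraries where they do the work, as an engineer would, in place of code of your own. Each camera call takes 0.05 s, during which the arm holds its last target.

## Working session

There is one attempt and no reset: what is moved stays moved. The work goes in short steps, Python scripts to look and compute and a tool call to move; the robot and the scene stay as the last step left them, time stands still between calls to the robot, and variables do not carry over. Pictures are saved under pics/ and viewed, and the job is handed in when it is done.

Besides the shell and the picture viewer there is one more tool, called by a JSON object that holds its "method" and its "body", one argument or row to a line. step_arm: Moves the arm, as the interface text tells. Its arguments: {"type":"object","properties":{"plan":{"type":"array","items":{"type":"object","properties":{"gripper":{"type":"number"},"delta_pos":{"type":"array","items":{"type":"number"}},"twist":{"type":"number"}}}},"squeeze":{"type":"number"}},"required":["plan"]}

```bash
mkdir -p pics; ls; cat > h.py <<'E'
import numpy as np,cv2
from bench import env
def snap(n,f):
    im=env.snapshot(n); cv2.imwrite('pics/'+f,im[:,:,::-1]); return im
E
python3 - <<'E'
from h import *
np.set_printoptions(precision=4,suppress=True)
s=env.observe();print(s)
for n in('scene','side'):
    snap(n,n+'0.png');print(env.camera_info(n))
print(env.camera_info('wrist'))
E
```

```text
pics
{'time_s': 0.0, 'joint_positions': array([-1.2595,  0.3076,  1.5077, -0.    ,  1.3284, -0.0735]), 'joint_vel': array([-0.0009,  0.002 , -0.0014,  0.0008,  0.0005, -0.0011]), 'joint_efforts': array([  0.001 , -45.7549, -25.1915,  -0.0003,   0.0134,   0.    ]), 'tcp_pos': array([ 0.2157, -0.5326,  0.4038]), 'eef_rot': array([[ 0.9269,  0.3754, -0.0007],
       [ 0.3754, -0.9269,  0.002 ],
       [ 0.0001, -0.0021, -1.    ]]), 'contact_force': array([ 0.361 , -0.3281, -0.0402]), 'torque': array([ 0.0122, -0.0153,  0.015 ]), 'width': 0.08548427393959097}
{'K': array([[364.2315,   0.    , 318.7282],
       [  0.    , 364.2315, 201.502 ],
       [  0.    ,   0.    ,   1.    ]]), 'T': array([[ 0.9296,  0.27  , -0.2509,  0.7475],
       [ 0.3685, -0.6733,  0.641 , -0.4199],
       [ 0.0041, -0.6884, -0.7254,  0.6292],
       [ 0.    ,  0.    ,  0.    ,  1.    ]])}
{'K': array([[372.0838,   0.    , 317.3619],
       [  0.    , 372.0838, 194.0845],
       [  0.    ,   0.    ,   1.    ]]), 'T': array([[ 0.9527, -0.2329,  0.1951,  0.41  ],
       [-0.3036, -0.754 ,  0.5826, -0.3587],
       [ 0.0114, -0.6142, -0.789 ,  0.6634],
       [ 0.    ,  0.    ,  0.    ,  1.    ]])}
{'K': array([[302.3373,   0.    , 315.2568],
       [  0.    , 302.3373, 198.2471],
       [  0.    ,   0.    ,   1.    ]]), 'hand_eye': array([[ 0.0002, -0.9638, -0.2666,  0.0678],
       [ 1.    ,  0.0004, -0.0007,  0.001 ],
       [ 0.0008, -0.2666,  0.9638,  0.0308],
       [ 0.    ,  0.    ,  0.    ,  1.    ]])}
```

View pics/scene0.png

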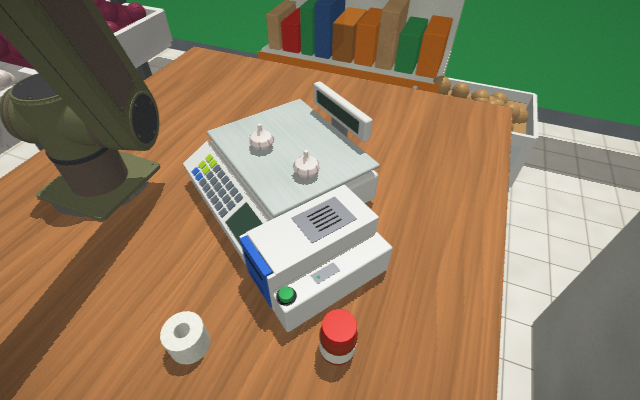

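View pics/side0.png

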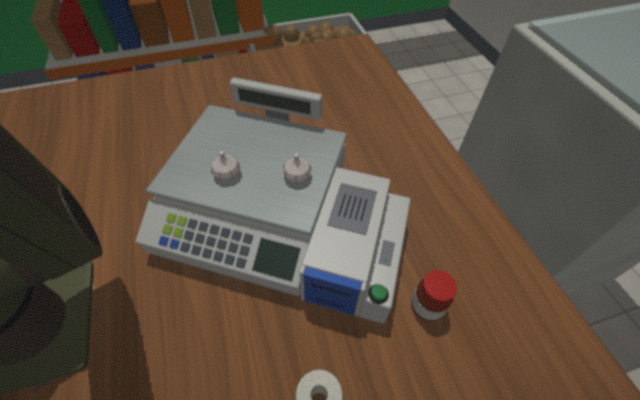

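The scene view shows the button at about (286,295), blue front around (257,268), roll (185,338) and jar (338,335). In the side view the button is at about (378,293), the front at (333,290), and the roll at (319,388).

```bash
python3 - <<'E'
import cv2
a=cv2.imread('pics/scene0.png');b=cv2.imread('pics/side0.png')
cv2.imwrite('pics/sc_z.png',cv2.resize(a[220:370,150:350],None,fx=4,fy=4,interpolation=cv2.INTER_CUBIC))
cv2.imwrite('pics/si_z.png',cv2.resize(b[250:400,280:480],None,fx=4,fy=4,interpolation=cv2.INTER_CUBIC))
E
```

```text
(no output)
```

View pics/sc_z.png

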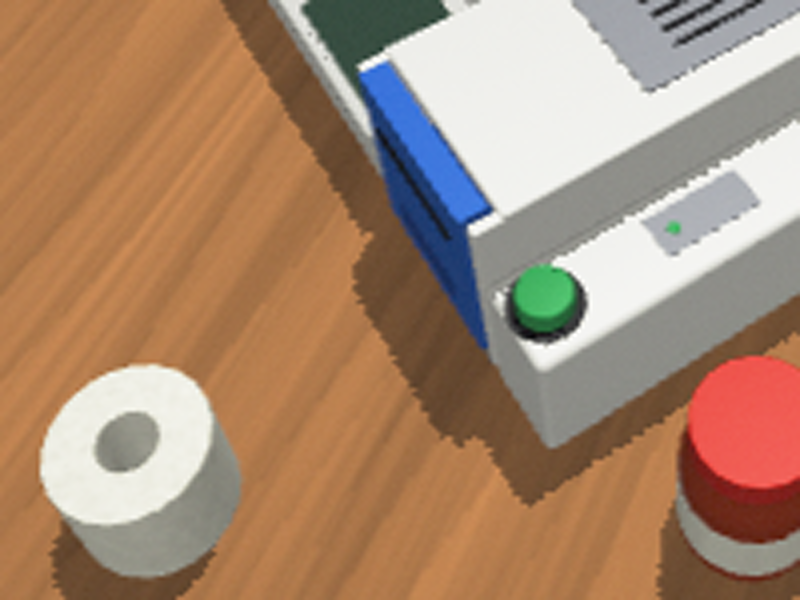

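View pics/si_z.png

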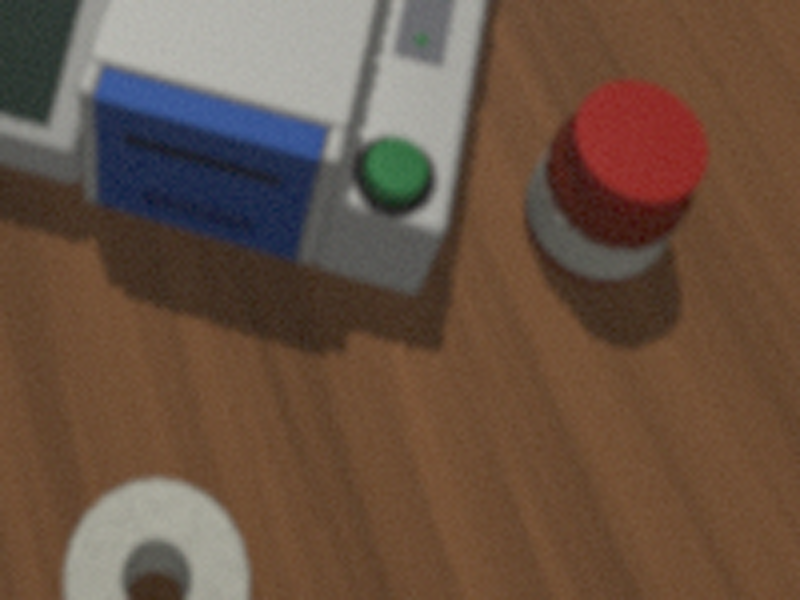

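```bash
cat > fit.py <<'E'
from h import *
from scipy.optimize import least_squares
np.set_printoptions(precision=4,suppress=True)
P={'btn':(20,-77,90),'FTL':(0,46,118),'FTR':(0,-46,118),'BTL':(14,46,118),'BTR':(14,-46,118),'SB':(0,-102,0),'ST':(0,-102,78),'FBR':(0,-46,10),'FBL':(0,46,10)}
sc={'btn':(544,292),'FTL':(362,90),'FTR':(460,226),'BTL':(385,62),'BTR':(492,210),'SB':(552,447),'ST':(545,370),'FBR':(487,348)}
si={'btn':(396,168),'FTL':(97,100),'FTR':(322,152),'BTL':(103,67),'BTR':(328,127),'SB':(417,294),'FBR':(298,260),'FBL':(98,200)}
obs=[('scene',k,150+u/4,220+v/4) for k,(u,v) in sc.items()]+[('side',k,280+u/4,250+v/4) for k,(u,v) in si.items()]
CI={n:env.camera_info(n) for n in('scene','side')}
def proj(n,p):
    c=CI[n];q=np.linalg.inv(c['T'])@np.append(p,1);r=c['K']@q[:3];return r[:2]/r[2]
def w(s,p):
    c,d=np.cos(s[2]),np.sin(s[2]);x,y,z=np.array(p)/1000;return np.array([s[0]+c*x-d*y,s[1]+d*x+c*y,z])
def ray(n,u,v,z):
    c=CI[n];d=c['T'][:3,:3]@np.linalg.inv(c['K'])@[u,v,1];o=c['T'][:3,3];return o+d*(z-o[2])/d[2]
if __name__=='__main__':
    f=lambda s:np.concatenate([proj(n,w(s,P[k]))-[u,v] for n,k,u,v in obs])
    r=least_squares(f,[.6,-.2,.8],loss='soft_l1');print(r.x,np.degrees(r.x[2]))
    for o,e in zip(obs,f(r.x).reshape(-1,2)):print(o[0],o[1],e)
    for n in CI:
        print(n,[ (ray(n,u,v,P[k][2]/1000)) for m,k,u,v in obs if m==n and k=='btn'])
    print('model btn',w(r.x,P['btn']))
    a=ray('scene',150+128/4,220+442/4,.058);b=ray('side',280+157/4,250+568/4,.058)
    c=ray('scene',150+752/4,220+422/4,.09);d=ray('side',280+641/4,250+142/4,.09)
    s=r.x;R=np.array([[np.cos(s[2]),np.sin(s[2])],[-np.sin(s[2]),np.cos(s[2])]])
    for q in(a,b,c,d):print(q,'scale',R@(q[:2]-s[:2]))
E
python3 fit.py
```

```text
[ 0.5131 -0.1293  0.9971] 57.128262352276266
scene btn [ 1.216  -0.9321]
scene FTL [-1.03   -3.6623]
scene FTR [ 0.54   -0.7907]
scene BTL [ 0.3233 -0.2878]
scene BTR [ 0.0096 -1.0774]
scene SB [0.1262 2.3491]
scene ST [-0.87   1.097]
scene FBR [-0.2195  0.5161]
side btn [ 0.7269 -1.8845]
side FTL [-0.7263 -0.2087]
side FTR [-0.0714  1.4237]
side BTL [0.2441 0.3178]
side BTR [ 0.1482 -0.4429]
side SB [0.3046 1.2245]
side FBR [-0.3055 -0.5738]
side FBL [0.089  1.1193]
scene [array([ 0.5875, -0.1566,  0.09  ])]
side [array([ 0.5862, -0.1569,  0.09  ])]
model btn [ 0.5886 -0.1543  0.09  ]
[ 0.4507 -0.2644  0.058 ] scale [-0.1473 -0.0209]
[ 0.4512 -0.2611  0.058 ] scale [-0.1442 -0.0195]
[ 0.6858 -0.1775  0.09  ] scale [ 0.0533 -0.1712]
[ 0.6871 -0.1768  0.09  ] scale [ 0.0546 -0.1719]
```

```bash
cat > go.py <<'E'
from fit import *
S=np.array([0.5131,-0.1293,0.9971])
def report(S=S,fin=(-11.5,-39),ang=129.7):
    o=env.observe();R=o['eef_rot'];p=o['tcp_pos']
    t=w(S,(fin[0],fin[1],0));d=t-p;d[2]=0
    yw=np.degrees(np.arctan2(R[1,1],R[0,1]));goal=ang+np.degrees(S[2])
    dy=((goal-yw+90)%180)-90
    print('t',o['time_s'],'p',p,'target',t[:2],'delta tool mm',1000*R.T@d,'twist',-dy,'tilt',R[:,2],'w',o['width'],'F',o['contact_force'])
if __name__=='__main__':report()
E
python3 go.py
```

```text
t 0.1 p [ 0.2157 -0.5327  0.4039] target [ 0.5396 -0.1601] delta tool mm [ 440.0666 -223.7114    0.4914] twist -74.78175771690161 tilt [-0.0006  0.0018 -1.    ] w 0.08519498714215697 F [ 0.1474  0.1806 -0.0028]
```

{"method": "step_arm", "body": {
  "plan": [
    {"delta_pos": [40,-20,0],"twist": 0,"gripper": 85},
    {"delta_pos": [40,-20,0],"twist": 0,"gripper": 85},
    {"delta_pos": [40,-20,0],"twist": 0,"gripper": 85},
    {"delta_pos": [40,-20,0],"twist": 0,"gripper": 85},
    {"delta_pos": [40,-20,0],"twist": 0,"gripper": 85},
    {"delta_pos": [40,-20,0],"twist": 0,"gripper": 85},
    {"delta_pos": [40,-20,0],"twist": 0,"gripper": 85},
    {"delta_pos": [40,-20,0],"twist": 0,"gripper": 85}
  ]
}}

```text
time_s: 0.9
tcp_pos: [0.4531, -0.2629, 0.4044]
eef_rot: [[0.927, 0.375, -0.001], [0.375, -0.927, 0.0], [-0.0, -0.0, -1.0]]
contact_force: [0.0, -1.1, 0.5]
width: 0.0847
```

{"method": "step_arm", "body": {
  "plan": [
    {"delta_pos": [0,0,0],"twist": -8.5,"gripper": 85},
    {"delta_pos": [0,0,0],"twist": -8.5,"gripper": 85},
    {"delta_pos": [0,0,0],"twist": -8.5,"gripper": 85},
    {"delta_pos": [0,0,0],"twist": -8.5,"gripper": 85},
    {"delta_pos": [0,0,0],"twist": -8.5,"gripper": 85},
    {"delta_pos": [0,0,0],"twist": -8.5,"gripper": 85},
    {"delta_pos": [0,0,0],"twist": -8.5,"gripper": 85},
    {"delta_pos": [0,0,0],"twist": -8.5,"gripper": 85}
  ]
}}

```text
time_s: 1.7
tcp_pos: [0.4522, -0.2644, 0.4042]
eef_rot: [[-0.007, 1.0, -0.001], [1.0, 0.007, 0.001], [0.001, -0.001, -1.0]]
contact_force: [0.3, 1.4, -0.3]
width: 0.0848
```

{"method": "step_arm", "body": {
  "plan": [
    {"delta_pos": [0,0,0],"twist": -6.8,"gripper": 85},
    {"delta_pos": [0,0,0],"twist": 0,"gripper": 85},
    {"delta_pos": [0,0,0],"twist": 0,"gripper": 85}
  ]
}}

```text
time_s: 2.0
tcp_pos: [0.4523, -0.2645, 0.4044]
eef_rot: [[-0.116, 0.993, -0.001], [0.993, 0.116, 0.0], [0.0, -0.001, -1.0]]
contact_force: [0.2, -0.4, 0.2]
width: 0.0853
```

```bash
python3 - <<'E'
from go import *
report()
snap('wrist','w1.png')
E
```

```text
t 2.0 p [ 0.4523 -0.2645  0.4044] target [ 0.5396 -0.1601] delta tool mm [93.4469 98.9037 -0.0092] twist -0.14391461141315176 tilt [-0.0006  0.0004 -1.    ] w 0.08527110116670919 F [ 0.1853 -0.3898  0.1618]
```

View pics/w1.png

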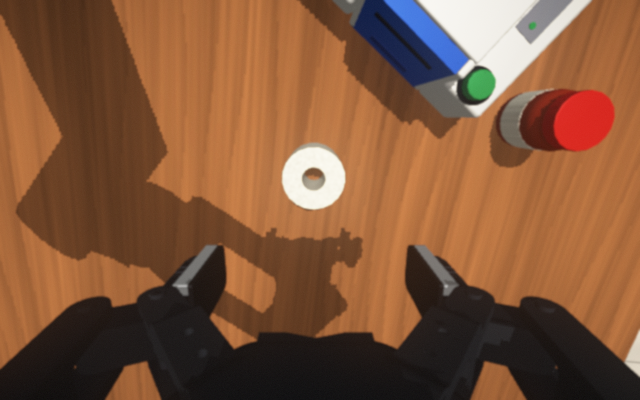

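```bash
cat >> h.py <<'E'
def wcam(o):
    T=np.eye(4);T[:3,:3]=o['eef_rot'];T[:3,3]=o['tcp_pos'];c=env.camera_info('wrist');return c['K'],T@c['hand_eye']
E
python3 - <<'E'
import cv2
a=cv2.imread('pics/w1.png')
cv2.imwrite('pics/w1a.png',cv2.resize(a[0:130,330:530],None,fx=4,fy=4,interpolation=cv2.INTER_CUBIC))
cv2.imwrite('pics/w1b.png',cv2.resize(a[220:340,140:500],None,fx=2.2,fy=2.2,interpolation=cv2.INTER_CUBIC))
E
python3 - <<'E'
from h import *
c=env.camera_info('wrist')
for y in(42.5,57):
  for x in(-11,11):
    for z in(155,160,165,173):
      q=np.linalg.inv(c['hand_eye'])@[x/1e3,y/1e3,z/1e3,1];r=c['K']@q[:3];print(x,y,z,r[:2]/r[2])
E
```

```text
-11 42.5 155 [405.43571848 288.19469908]
-11 42.5 160 [402.45135364 282.44054341]
-11 42.5 165 [399.65907343 277.05674623]
-11 42.5 173 [395.54693975 269.12813878]
11 42.5 155 [409.35805608 244.35668714]
11 42.5 160 [406.11275938 239.88021308]
11 42.5 165 [403.08480061 235.70352906]
11 42.5 173 [398.64040613 229.57305212]
-11 57 155 [436.72750079 288.22296998]
-11 57 160 [432.70211061 282.46714076]
-11 57 165 [428.93584123 277.08182344]
-11 57 173 [423.38938996 269.15105775]
11 57 155 [442.00871181 244.380155  ]
11 57 160 [437.6316468  239.90227335]
11 57 165 [433.54775201 235.72431448]
11 57 173 [427.55353555 229.59203365]
```

View pics/w1a.png

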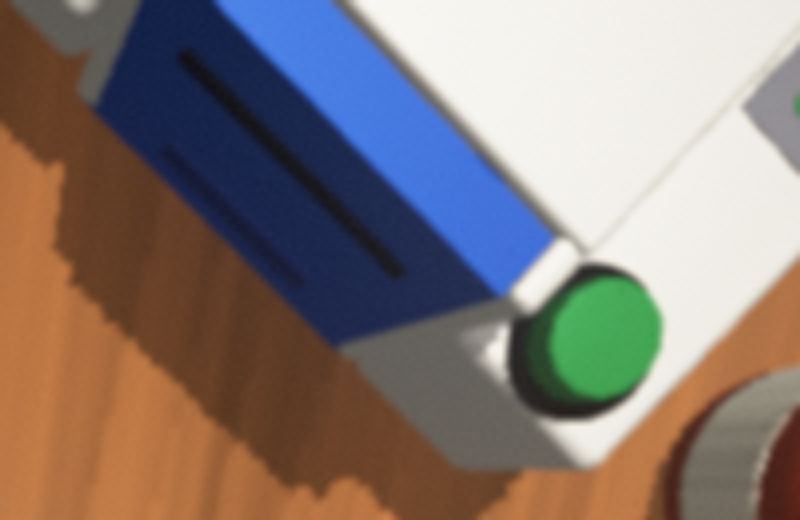

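View pics/w1b.png

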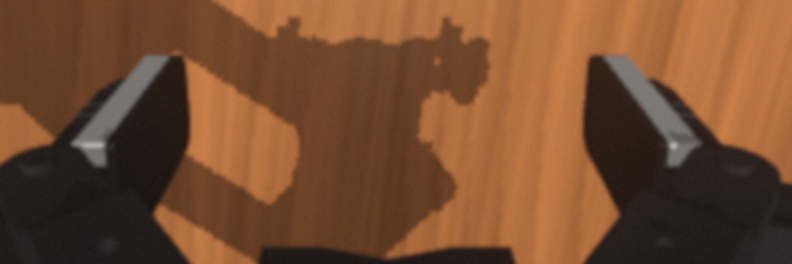

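```bash
cat > fit2.py <<'E'
from go import *
W={'btn':(605,340),'FTR':(500,297),'BTR':(555,237),'FBR':(340,347),'FBL':(97,105),'SB':(462,468),'ST':(585,466)}
o=env.observe();K,T=wcam(o)
CI['wrist']={'K':K,'T':T}
ow=[('wrist',k,330+u/4,v/4) for k,(u,v) in W.items()]
for name,O in(('wrist',ow),('all',obs+ow)):
    f=lambda s:np.concatenate([proj(n,w(s,P[k]))-[u,v] for n,k,u,v in O])
    r=least_squares(f,S,loss='soft_l1');print(name,r.x,np.degrees(r.x[2]),'btn',w(r.x,P['btn']))
    for q,e in zip(O,f(r.x).reshape(-1,2)):
        if q[0]=='wrist':print(q[1],e)
print('btn direct',ray('wrist',330+605/4,85,.09))
E
python3 fit2.py
```

```text
wrist [ 0.5129 -0.1282  0.9705] 55.608338457135716 btn [ 0.5878 -0.1552  0.09  ]
btn [ 0.8852 -0.7337]
FTR [ 0.5681 -0.6752]
BTR [ 0.3269 -0.2363]
FBR [-1.9768 -0.4815]
FBL [-0.7074  0.476 ]
SB [-2.3916  2.7554]
ST [0.3123 4.4334]
all [ 0.5129 -0.129   0.987 ] 56.551473168228526 btn [ 0.5882 -0.1547  0.09  ]
btn [ 1.4656 -1.2275]
FTR [ 1.0064 -0.4121]
BTR [ 0.5686 -0.1763]
FBR [-1.6656 -0.3003]
FBL [-1.321   1.8611]
SB [-1.5329  2.3176]
ST [1.4127 3.881 ]
btn direct [ 0.5871 -0.1559  0.09  ]
```

```bash
cat >> fit2.py <<'E'
print('--- no shoulder')
O=[q for q in obs+ow if q[1] not in('SB','ST')]
r=least_squares(f,S,loss='soft_l1');print(name,r.x,np.degrees(r.x[2]),'btn',w(r.x,P['btn']))
for q,e in zip(O,f(r.x).reshape(-1,2)):print(q[0],q[1],e)
report(r.x,(-10.5,-40.5),129.7)
E
python3 fit2.py | sed -n '/---/,$p'
```

```text
--- no shoulder
all [ 0.513  -0.1288  0.9709] 55.627909971152604 btn [ 0.5879 -0.1558  0.09  ]
scene btn [ 0.4203 -0.3505]
scene FTL [-0.3045 -4.1995]
scene FTR [-0.0142 -0.6961]
scene BTL [ 1.1281 -0.682 ]
scene BTR [-0.426  -0.8263]
scene FBR [-0.7075  0.6057]
side btn [ 0.6537 -0.9416]
side FTL [-0.6432 -1.1477]
side FTR [-0.4048  1.8469]
side BTL [ 0.5393 -0.5375]
side BTR [0.0494 0.0291]
side FBR [-0.6    -0.1888]
side FBL [0.16   0.2597]
wrist btn [ 0.8245 -0.0001]
wrist FTR [0.5139 0.1699]
wrist BTR [0.2586 0.6247]
wrist FBR [-1.9941  0.1004]
wrist FBL [-0.7155  1.1406]
t 2.05 p [ 0.4523 -0.2645  0.4045] target [ 0.5405 -0.1603] delta tool mm [93.112  99.8081 -0.0039] twist 1.3781243891797885 tilt [-0.0004  0.0003 -1.    ] w 0.08498790853186235 F [-0.0317 -0.4288  0.2347]
```

{"method": "step_arm", "body": {
  "plan": [
    {"delta_pos": [31,33,0],"twist": 0,"gripper": 85},
    {"delta_pos": [31,33,0],"twist": 0,"gripper": 85},
    {"delta_pos": [31,34,0],"twist": 0,"gripper": 85},
    {"delta_pos": [0,0,30],"twist": 1.4,"gripper": 85},
    {"delta_pos": [0,0,30],"twist": 0,"gripper": 85},
    {"delta_pos": [0,0,30],"twist": 0,"gripper": 85},
    {"delta_pos": [0,0,30],"twist": 0,"gripper": 85},
    {"delta_pos": [0,0,10],"twist": 0,"gripper": 85}
  ]
}}

```text
time_s: 2.85
tcp_pos: [0.5393, -0.1597, 0.2717]
eef_rot: [[-0.094, 0.996, -0.006], [0.996, 0.094, 0.002], [0.003, -0.005, -1.0]]
contact_force: [0.2, 0.5, -0.3]
width: 0.0852
```

```bash
python3 - <<'E'
from go import *
report(np.array([.513,-.1288,.9709]),(-10.5,-40.5))
for n in('wrist','side','scene'):snap(n,n+'2.png')
a=cv2.imread('pics/scene2.png');b=cv2.imread('pics/side2.png')
c=np.hstack([a[170:370,180:380],b[170:370,250:450]])
cv2.imwrite('pics/z2.png',cv2.resize(c,None,fx=2,fy=2,interpolation=cv2.INTER_CUBIC))
E
```

```text
t 2.85 p [ 0.5393 -0.1597  0.2717] target [ 0.5405 -0.1603] delta tool mm [-0.7526  1.1499 -0.0081] twist 0.042076516831002664 tilt [-0.0056  0.0021 -1.    ] w 0.0851877170787371 F [ 0.2186  0.464  -0.3491]
```

View pics/z2.png

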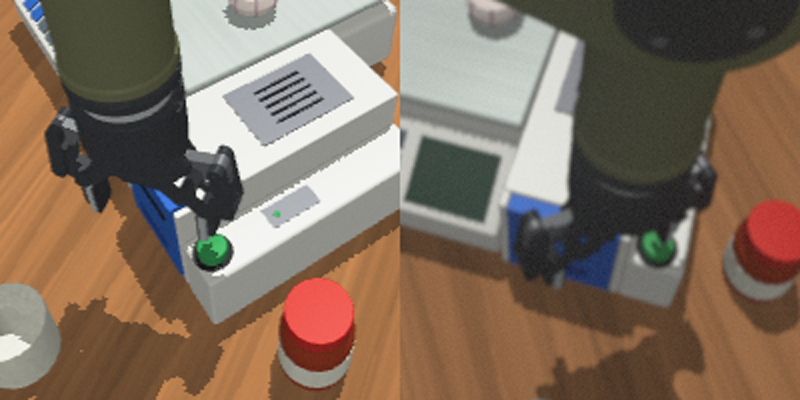

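View pics/wrist2.png

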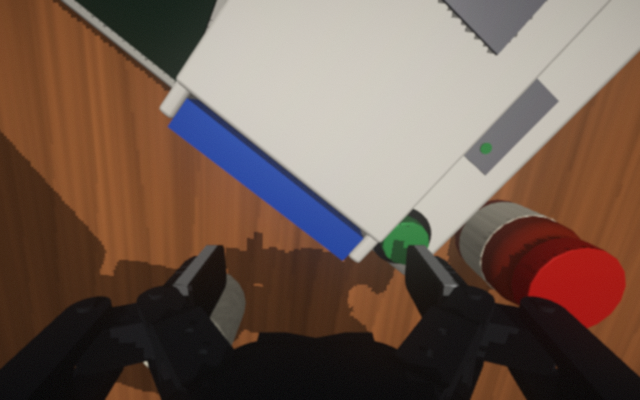

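```bash
python3 - <<'E'
import cv2
a=cv2.imread('pics/wrist2.png')
cv2.imwrite('pics/w2a.png',cv2.resize(a[190:320,320:500],None,fx=4,fy=4,interpolation=cv2.INTER_CUBIC))
a=cv2.imread('pics/scene2.png')
cv2.imwrite('pics/s2a.png',cv2.resize(a[220:330,200:340],None,fx=5,fy=5,interpolation=cv2.INTER_CUBIC))
E
```

```text
(no output)
```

View pics/w2a.png

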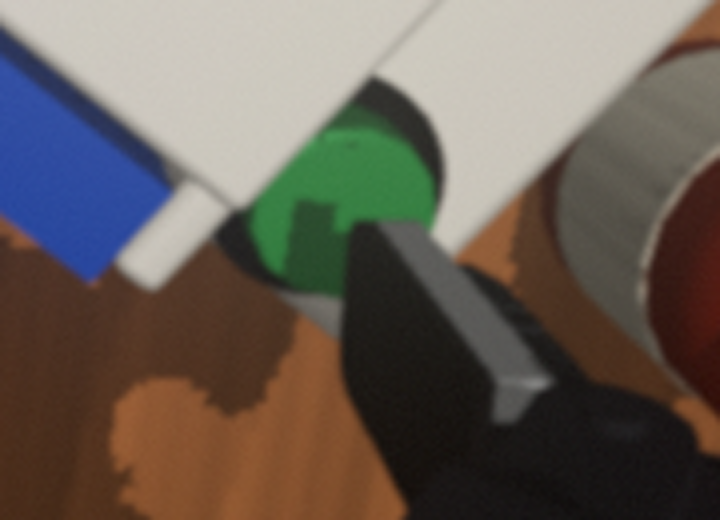

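View pics/s2a.png

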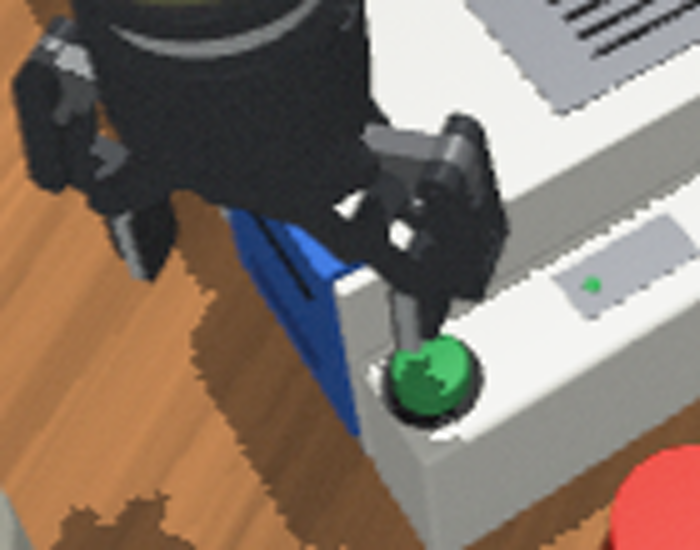

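```bash
python3 - <<'E'
from go import *
o=env.observe();K,T=wcam(o);CI['wrist']={'K':K,'T':T}
p=ray('wrist',320+343/4,190+212/4,.09);print(p,1000*o['eef_rot'].T@(p-o['tcp_pos']))
for q in[(93,282),(168,188)]:
    print(ray('wrist',320+q[0]/4,190+q[1]/4,.118))
q=ray('wrist',170,127,.118);print(q)
S=np.array([.513,-.1288,.9709])
print([w(S,P[k]) for k in('FTR','BTR','FTL')], 1000*o['eef_rot'].T@(w(S,P['btn'])-o['tcp_pos']))
report(S,(-10.5,-40.5))
E
```

```text
[ 0.5908 -0.1569  0.09  ] [ -1.3635  50.3889 184.5706]
[ 0.5538 -0.1568  0.118 ]
[ 0.5607 -0.1445  0.118 ]
[ 0.4768 -0.1044  0.118 ]
[array([ 0.551 , -0.1548,  0.118 ]), array([ 0.5589, -0.1432,  0.118 ]), array([ 0.475 , -0.1028,  0.118 ])] [  0.0958  47.5536 184.5736]
t 3.0 p [ 0.5407 -0.1604  0.2746] target [ 0.5405 -0.1603] delta tool mm [ 0.0795 -0.1664  0.0002] twist 0.0686961489082023 tilt [-0.0009  0.0003 -1.    ] w 0.08501566572010398 F [0.5848 0.1541 0.8843]
```

{"method": "step_arm", "body": {
  "plan": [
    {"delta_pos": [0,0,10],"twist": 0,"gripper": 85},
    {"delta_pos": [0,0,6],"twist": 0,"gripper": 85},
    {"delta_pos": [0,0,0],"twist": 0,"gripper": 85},
    {"delta_pos": [0,0,0],"twist": 0,"gripper": 85},
    {"delta_pos": [0,0,0],"twist": 0,"gripper": 85}
  ]
}}

```text
time_s: 3.5
tcp_pos: [0.5407, -0.1604, 0.2592]
eef_rot: [[-0.095, 0.995, 0.001], [0.995, 0.095, -0.0], [-0.0, 0.001, -1.0]]
contact_force: [-0.0, 0.3, 0.7]
width: 0.0849
```

```bash
python3 - <<'E'
from go import *
report(np.array([.513,-.1288,.9709]),(-10.5,-40.5))
for n in('wrist','scene'):snap(n,n+'3.png')
report(np.array([.513,-.1288,.9709]),(-10.5,-40.5))
a=cv2.imread('pics/scene3.png')[220:330,200:340];b=cv2.imread('pics/wrist3.png')[170:330,300:500]
cv2.imwrite('pics/z3.png',np.hstack([cv2.resize(a,(400,400*110//140)),cv2.resize(b,(400,314))]))
E
```

```text
t 3.5 p [ 0.5407 -0.1604  0.2592] target [ 0.5405 -0.1603] delta tool mm [ 0.0552 -0.1986 -0.0002] twist 0.11374220981105054 tilt [ 0.0008 -0.0003 -1.    ] w 0.08494626300024585 F [-0.0356  0.3498  0.7247]
t 3.6 p [ 0.5407 -0.1603  0.2591] target [ 0.5405 -0.1603] delta tool mm [ 0.0165 -0.2004 -0.0002] twist 0.1185331504357805 tilt [ 0.0008 -0.0003 -1.    ] w 0.0851264573754114 F [-0.0265  0.2513 -0.0058]
```

View pics/z3.png

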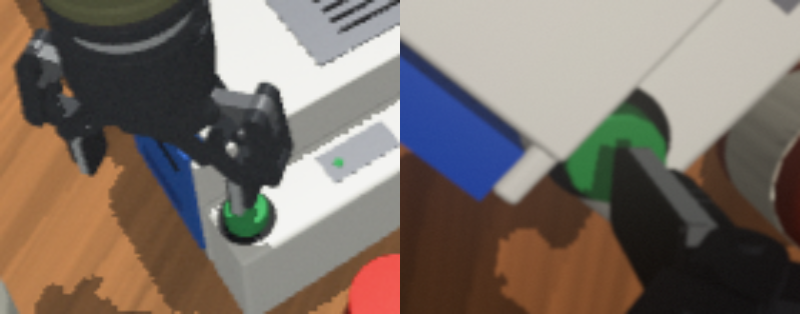

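```bash
python3 - <<'E'
from go import *
o=env.observe();K,T=wcam(o);CI['wrist']={'K':K,'T':T}
a=cv2.imread('pics/wrist3.png')
hsv=cv2.cvtColor(a,cv2.COLOR_BGR2HSV);m=cv2.inRange(hsv,(45,80,60),(85,255,255))
m[:, :350]=0;m[:,450:]=0;m[:200]=0
c=max(cv2.findContours(m,0,2)[0],key=cv2.contourArea);print(cv2.boundingRect(c))
for px in((408.7,249),):
  for dz in(.09,):
    p=ray('wrist',*px,dz);print(p,1000*o['eef_rot'].T@(p-o['tcp_pos']))
R=o['eef_rot']
for dx,dy in((13,0),(-13,0),(0,13),(0,-13)):
    S=np.array([.513,-.1288,.9709]);b=w(S,P['btn'])+R@[dx/1e3,dy/1e3,0];print(dx,dy,proj('wrist',b))
E
```

```text
(382, 223, 51, 50)
[ 0.5876 -0.1537  0.09  ] [  2.2047  47.1446 169.1565]
13 0 [410.7387 228.3789]
-13 0 [406.4659 276.1519]
0 13 [434.6188 252.8308]
0 -13 [382.494  252.7912]
```

{"method": "step_arm", "body": {
  "plan": [
    {"delta_pos": [0,0,4],"twist": 0,"gripper": 85},
    {"delta_pos": [0,0,4],"twist": 0,"gripper": 85},
    {"delta_pos": [0,0,0],"twist": 0,"gripper": 85},
    {"delta_pos": [0,0,0],"twist": 0,"gripper": 85}
  ]
}}

```text
time_s: 4.0
tcp_pos: [0.5404, -0.1602, 0.2504]
eef_rot: [[-0.095, 0.995, -0.001], [0.995, 0.095, 0.0], [0.0, -0.001, -1.0]]
contact_force: [0.5, 0.0, -0.5]
width: 0.0848
```

{"method": "step_arm", "body": {
  "plan": [
    {"delta_pos": [0,0,2],"twist": 0,"gripper": 85},
    {"delta_pos": [0,0,0],"twist": 0,"gripper": 85},
    {"delta_pos": [0,0,0],"twist": 0,"gripper": 85}
  ]
}}

```text
time_s: 4.3
tcp_pos: [0.5405, -0.1603, 0.2488]
eef_rot: [[-0.095, 0.995, 0.0], [0.995, 0.095, -0.0], [-0.0, 0.0, -1.0]]
contact_force: [-1.4, -0.9, 0.3]
width: 0.0851
```

{"method": "step_arm", "body": {
  "plan": [
    {"delta_pos": [0,0,2],"twist": 0,"gripper": 85},
    {"delta_pos": [0,0,0],"twist": 0,"gripper": 85},
    {"delta_pos": [0,0,0],"twist": 0,"gripper": 85}
  ]
}}

```text
time_s: 4.6
tcp_pos: [0.5405, -0.1603, 0.2468]
eef_rot: [[-0.095, 0.995, 0.0], [0.995, 0.095, -0.0], [-0.0, 0.0, -1.0]]
contact_force: [-0.6, 0.6, 3.5]
width: 0.0849
```

```bash
python3 - <<'E'
from go import *
print(env.observe()['contact_force'])
snap('scene','scene4.png');print(env.observe()['contact_force']);snap('wrist','wrist4.png');print(env.observe()['contact_force'])
a=cv2.imread('pics/scene4.png')[220:330,200:340];b=cv2.imread('pics/wrist4.png')[170:330,300:500]
cv2.imwrite('pics/z4.png',np.hstack([cv2.resize(a,(400,314)),cv2.resize(b,(400,314))]))
E
```

```text
[-0.5867  0.5706  3.5418]
[-1.0987 -0.3347  3.4171]
[-1.0276  1.8221  3.5246]
```

View pics/z4.png

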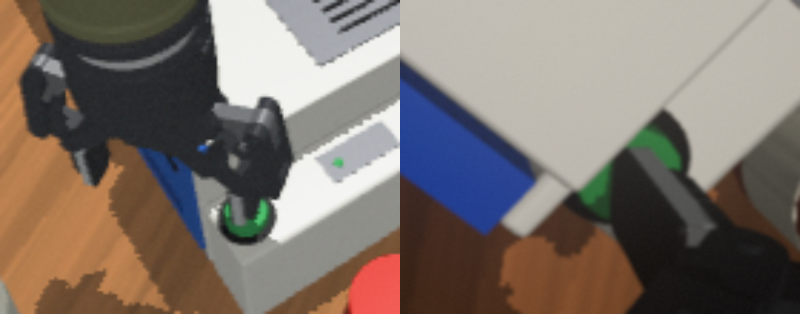

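{"method": "step_arm", "body": {
  "plan": [
    {"delta_pos": [0,0,4],"twist": 0,"gripper": 85},
    {"delta_pos": [0,0,0],"twist": 0,"gripper": 85},
    {"delta_pos": [0,0,0],"twist": 0,"gripper": 85},
    {"delta_pos": [0,0,0],"twist": 0,"gripper": 85},
    {"delta_pos": [0,0,0],"twist": 0,"gripper": 85},
    {"delta_pos": [0,0,0],"twist": 0,"gripper": 85}
  ]
}}

```text
time_s: 5.3
tcp_pos: [0.5406, -0.1603, 0.2428]
eef_rot: [[-0.095, 0.995, 0.0], [0.995, 0.095, -0.0], [-0.0, 0.0, -1.0]]
contact_force: [-1.4, -0.1, 4.0]
width: 0.0851
```

```bash
python3 - <<'E'
from go import *
print(env.observe()['contact_force'])
snap('scene','scene5.png');print(env.observe()['contact_force']);snap('wrist','wrist5.png');print(env.observe()['contact_force'])
a=cv2.imread('pics/scene5.png')[220:330,200:340];b=cv2.imread('pics/wrist5.png')
cv2.imwrite('pics/z5.png',np.hstack([cv2.resize(a,(400,314)),cv2.resize(b,(400,314))]))
E
```

```text
[-1.3782 -0.062   4.0443]
[-0.6709  0.2151  4.7974]
[-0.5765 -0.0494  3.6131]
```

View pics/z5.png

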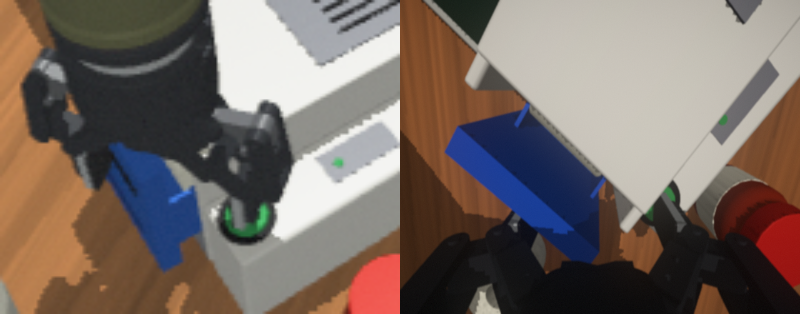

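{"method": "step_arm", "body": {
  "plan": [
    {"delta_pos": [0,0,0],"twist": 0,"gripper": 85},
    {"delta_pos": [0,0,0],"twist": 0,"gripper": 85},
    {"delta_pos": [0,0,0],"twist": 0,"gripper": 85},
    {"delta_pos": [-1.5,-1.3,0],"twist": 0,"gripper": 85},
    {"delta_pos": [-1.5,-1.3,-2],"twist": 0,"gripper": 85},
    {"delta_pos": [-1,-0.8,-5],"twist": 0,"gripper": 85},
    {"delta_pos": [0,0,-10],"twist": 0,"gripper": 85},
    {"delta_pos": [0,0,-20],"twist": 0,"gripper": 85}
  ]
}}

```text
time_s: 6.2
tcp_pos: [0.5363, -0.1645, 0.2787]
eef_rot: [[-0.095, 0.995, -0.005], [0.996, 0.095, 0.001], [0.002, -0.005, -1.0]]
contact_force: [0.6, -1.1, 0.3]
width: 0.085
```

{"method": "step_arm", "body": {
  "plan": [
    {"delta_pos": [0,0,-30],"twist": 0,"gripper": 85},
    {"delta_pos": [0,0,-30],"twist": 0,"gripper": 85},
    {"delta_pos": [-30,-25,-30],"twist": 0,"gripper": 85},
    {"delta_pos": [-40,-30,0],"twist": 0,"gripper": 85},
    {"delta_pos": [-40,-30,0],"twist": 0,"gripper": 85},
    {"delta_pos": [0,0,0],"twist": 0,"gripper": 85},
    {"delta_pos": [0,0,0],"twist": 0,"gripper": 85},
    {"delta_pos": [0,0,0],"twist": 0,"gripper": 85}
  ]
}}

```text
time_s: 7.0
tcp_pos: [0.4632, -0.2817, 0.3696]
eef_rot: [[-0.095, 0.996, -0.001], [0.996, 0.095, 0.001], [0.001, -0.001, -1.0]]
contact_force: [-0.4, 0.9, -0.3]
width: 0.085
```

```bash
python3 - <<'E'
from go import *
report()
snap('scene','scene6.png');snap('side','side6.png');snap('wrist','wrist6.png')
a=cv2.imread('pics/scene6.png')[200:360,150:350];b=cv2.imread('pics/side6.png')[240:400,280:480]
cv2.imwrite('pics/z6.png',np.hstack([cv2.resize(a,(400,320)),cv2.resize(b,(400,320))]))
E
```

```text
t 7.0 p [ 0.4632 -0.2817  0.3696] target [ 0.5396 -0.1601] delta tool mm [113.7699  87.5548   0.0588] twist -1.3942722958487366 tilt [-0.0007  0.0009 -1.    ] w 0.08504698197360962 F [-0.4025  0.8631 -0.284 ]
```

View pics/z6.png

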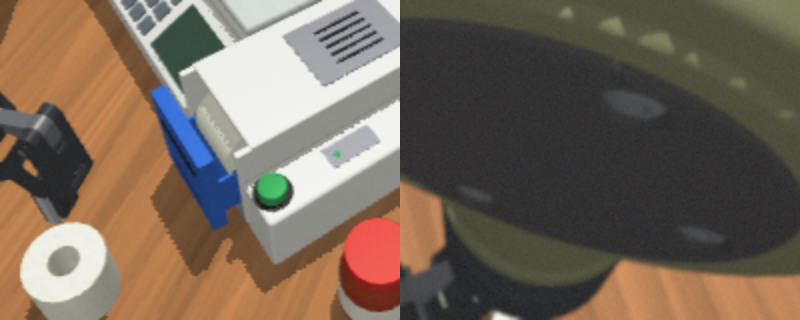

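View pics/wrist6.png

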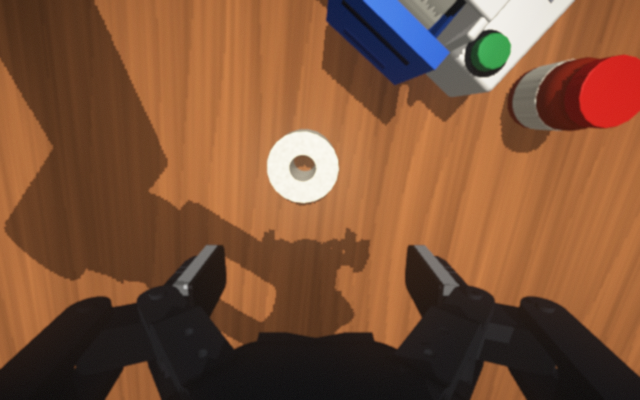

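```bash
python3 - <<'E'
import cv2
a=cv2.imread('pics/wrist6.png')
cv2.imwrite('pics/w6a.png',cv2.resize(a[0:110,320:520],None,fx=4,fy=4,interpolation=cv2.INTER_CUBIC))
E
```

```text
(no output)
```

View pics/w6a.png

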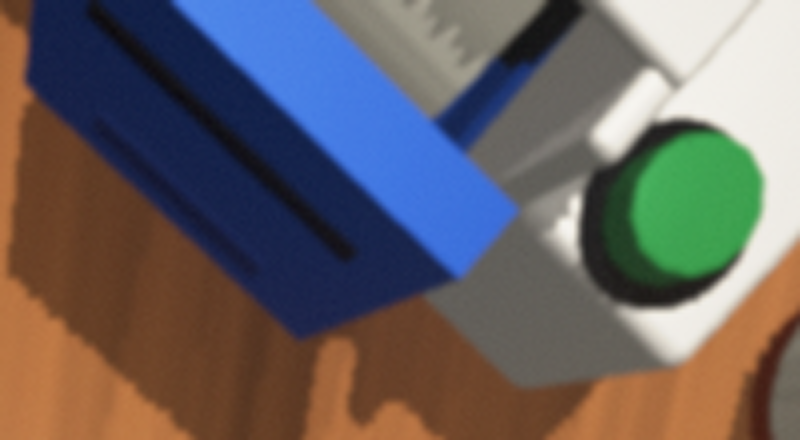

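View pics/scene6.png

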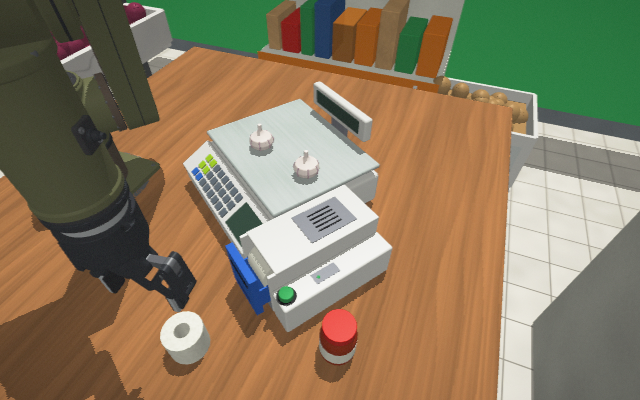

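```bash
python3 - <<'E'
from go import *
o=env.observe();K,T=wcam(o);CI['wrist']={'K':K,'T':T};S=np.array([.513,-.1288,.9709])
R=np.array([[np.cos(S[2]),np.sin(S[2])],[-np.sin(S[2]),np.cos(S[2])]])
for n,u,v,z in(('FTR',460,278,.118),('BTR',518,212,.118),('FBR',298,337,.010),('btn',699,203,.09)):
    print(n,1000*R@(ray('wrist',320+u/4,v/4,z)[:2]-S[:2]))
print(o['time_s'],env.close_job())
E
```

```text
FTR [-27.1837 -46.1177]
BTR [-13.8044 -46.1507]
FBR [-26.9125 -45.3914]
btn [ 20.2557 -76.5009]
the job is handed in; nothing more can be done
7.15 None
```

The job is done and handed in at 7.15 s. One finger pressed the green button while the other waited about 3 cm in front of the cassette, which sprang out and stopped against it. I held the button down for about 0.9 s after that, backed the fingers off the cassette's front, let the button up and lifted clear.

- **Cassette:** in the last wrist picture, three corners of the front panel put it about 27 mm out. That agrees with the roughly 29 mm I had planned.
- **Button:** it was pressed with about 4 N. The last picture shows it up again, and placing it at its "up" height matches its known position.
- **Other items:** garlic, spare roll and jar look to be in the same places as in the first scene picture. I compared these by eye and did not measure them.
- **Fingers:** they are clear, with the wrist force reading only noise (about 1 N).

Two checks were weaker or disagreed:
- **Side camera:** the arm blocked its last picture, so it could not confirm the result.
- **Pose fit:** the two corners of the shoulder disagreed with the fitted pose by up to 4 pixels, so I left them out. One top corner of the cassette stayed in, although it was also about 4 pixels off.

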